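# Slide the thermometer case home in the rack

### The arm

A 6-joint arm with a two-finger parallel gripper is mounted at the origin on the work surface. World frame = base frame: x ahead of the robot, y to its left, z up, the work surface at z = 0. Lengths are in m, angles in rad, forces in N, time in s.
With the tool pointing down it reaches from about 0.35 to 0.975 m from the base axis. Payload 4.9 kg.
Tool frame: the origin (TCP) lies on the mounting face of the last link; the fingertips stand 173 mm ahead of it and the grasp point (between the pads) lies 155 mm ahead of it; z points along the fingers, y is the direction in which the jaws open and shut (so a half turn about z gives the same grasp; the last joint's range is limited). The gripper opens to 85 mm and grips with 20 to 120 N. Pads are 22 mm wide; open, the fingers measure 114 mm over their backs; the gripper's body (76 mm by 85 mm) begins 54 mm behind the grasp point. The pads swing forward as they close: fully open they stand 13 mm farther back than shut.
Start: joints at [-1.359, 0.053, 1.613, -0, 1.476, -0.119], TCP at [0.203, -0.591, 0.405] pointing down, gripper open.
Joint ranges: [-3.01, 3.01], [-1.01, 2.22], [0.06, 2.58], [-1.02, 4.17], [0.09, 2.62], [-3.14, 3.14]. Speed limits (rad/s): [2.57, 2.57, 3.14, 3.14, 3.14, 3.14].

### API

Orientations are given as a unit quaternion [w, x, y, z].
In Python, from plant import manip gives the robot as it stands.
- The arm moves only by the tool play_rows, never from a script. Its argument "increments" is a list of rows, each an object with "offset": the shift along the tool's x, y, z in mm, a list of three; "twist": the turn about the tool's z in rad; "grip": the opening, from 0 (shut) to 1 (fully open). In form: [{"offset": [dx, dy, dz], "twist": twist, "grip": grip}, ...]. A call has 1 to 5 rows; each row is the pose to reach, as a shift and turn from the pose commanded when the call began, along the tool's axes at that moment; what a row does not reach only later rows make up. A row lasts 1/12 s, in which the tool goes at most 41.7 mm and 7.16 degrees, less where a joint would pass 70% of its speed; a pose out of reach is approached as far as the arm can. A call with a gripper value outside its range is refused whole. The fingers move at their own pace and stop on an object; the grip force is fixed at half the most. Time passes only in rows, so rows that repeat a pose let the fingers close. It gives the time, the measured TCP pose, the force and the opening at its end, in the units of the state.
- manip.state(): the state, without advancing time (a new reading comes with each control period).
- manip.grab_frame(name): name is "scene" or "top"; returns the picture (400x640x3 uint8, blue, green, red); there is no depth.
- manip.get_calibration(name): a dict with "fx", "fy", "cx", "cy" (pixels), "T" (4x4, takes a point from camera to world coordinates). Camera axes: x right, y down, z forward; pixel columns grow to the right and rows downward; lengths in m; the calibration is good to about 2 mm. A picture is of the moment at which its call begins. get_calibration takes no time and is no camera call.
- manip.job_done(): hands the job in, once; it reports no verdict.
Trained networks look in the newest picture that a camera, given by its name, has taken for a name from the list of things; names that differ only in an ending like _2 or _b are one class to them, and where a whole thing is asked for, a point or a joint stands for the part that bears it (a point fixed in the world has none). Each returns a list of dicts, best first, with "p" (0 to 1); they miss things now and then, are a little off and sometimes report something else, mostly with a low value. They report only what shows in the picture. A call takes as long as a camera call. They do not tell look-alikes from the thing itself.
- manip.boxes_of(query, camera): "xyz" ([x, y, z] in m, in the coordinates of the camera as it stood for that picture, good to about 4 mm: the middle of the surface that is visible of it).
- manip.tip_of(query, camera): "xyz" ([x, y, z] in m, in the coordinates of the camera as it stood for that picture, good to about 4 mm: a listed point, or the origin of a listed thing).
The state is a dict: "time": time; "joint_pos": joint angles; "joint_vel": joint speeds; "joint_efforts": joint torques, N m; "tool_pos": TCP position; "tool_rot": TCP orientation; "contact_force": force on the tool from outside, world axes, zero at the start; "ft_torque": the same for the moment, N m; "gripper_width": opening from 0.0 (shut) to 1.0 (fully open).
Only numpy, scipy, OpenCV 4.12 (cv2) and the standard library are available. Lean on these libraries where they do the work, as an engineer would, in place of code of your own. Each camera call takes 0.05 s, during which the arm holds its last target. There are 200 camera calls.

### The job

Put the thermometer case away for the night without picking it up: with your fingertips push it flat along the table, end first, into the rack's one empty compartment until it is fully home against the end wall. Do not lift it, tip it or take it between the fingers. Leave the things in the other compartments and everything else on the table where they are, and finish with the hand clear.

Things in the scene. Friction and masses are not known exactly. Their poses are not given: they have to be found in the camera images.
- case: thermometer case: the slim closed oblong plastic case lying loose on the open table beside the rack, 150 long x 28 wide x 20 mm high, about 45 g, flat square ends; it slides easily. Origin at the centre of its underside; x along its length (both ends are alike, either may go in first), y across, z up.
- rack: white plastic wall rack lying flat, fixed to the table, floorless: five parallel walls 4 mm thick, 32 mm high (mouth ends rounded) and an end wall make four compartments 38 mm wide, centred at y = -63, -21, 21, 63 mm. Origin: table height, middle wall. x runs inwards from the open mouths (x = -63 mm, facing roughly the room's -y) to the inner face of the end wall (x = +63 mm). z up.
- strip (a point): middle of the top of the rack's bridging strip, 35 mm up; the strip is 18 mm wide, spans all compartments (underside 32 mm up) from x = 19 to 37 mm of the rack. Flat screw ears 3 mm high stick out 20 mm from the outer walls. Axes as the rack's. The case fully home sticks out 24 mm from the mouth, its centre at x = -12 mm of the rack.
- torch: pen torch lying in one of the compartments, 140 mm long, 25 mm thick, its lens end out. Origin at mid-length at table height, x along it. Stays where it is.
- specs: rounded spectacles case lying in another compartment, 142 x 34 x 26 mm high. Origin at the centre of its underside, x along it. Stays where it is.
- pills: seven-day pill box lying in a third compartment, 138 x 32 x 18 mm high, with seven small lids. Origin at the centre of its underside, x along it. Stays where it is.
- mug: cream ceramic mug, 82 mm across and 92 mm high plus a handle, far side of the table. Origin at the centre of its underside. Bystander.
- bottle: empty amber glass bottle, 62 mm across and 130 mm high, far side of the table. Origin at the centre of its underside. Bystander.
- spoon: stainless steel spoon, about 170 mm long, lying on the robot's right. Origin on the table near its middle, x along it. Bystander.
- jar: small lidded jar of cream, 58 mm across and 45 mm high, on the robot's right. Origin at the centre of its underside. Bystander.
Mind the look-alikes: they are no part of the job. What is shaped like the case but yellow is not meant.

How it is judged:
By the outcome, as a careful person would: the job done as asked, in the order asked, and still so for the second after the job is handed in, with the robot touching nothing.
It also fails if it takes over 72 s, if anything falls off the work surface, if the arm or the gripper's body presses on something with over 40 N, if the wrist force passes 120 N, or if a joint passes its speed limit or range.

## Working session

There is one attempt and no reset: what is moved stays moved. The work goes in short steps, Python scripts to look and compute and a tool call to move; the robot and the scene stay as the last step left them, time stands still between calls to the robot, and variables do not carry over. Pictures are saved under pics/ and viewed, about 8 in all and at most 12, crops included, and the job is handed in when it is done.

Besides the shell and the picture viewer there is one more tool, called after ">>>" by a JSON object that holds its "method" and its "body". play_rows: Moves the arm, as the interface text tells. Its arguments: {"type":"object","properties":{"increments":{"type":"array"}},"required":["increments"]}

```bash
mkdir -p pics; ls; cat > h.py <<'E'
import numpy as np, cv2
from plant import manip
def cal(n):
    c=manip.get_calibration(n); return c,np.array(c["T"])
def w(n,p):
    c,T=cal(n); return (T@np.r_[p,1])[:3]
def px(n,P):
    c,T=cal(n); q=np.linalg.inv(T)@np.r_[P,1]; return np.array([c["fx"]*q[0]/q[2]+c["cx"],c["fy"]*q[1]/q[2]+c["cy"]])
def ray(n,uv,z):
    c,T=cal(n); d=T[:3,:3]@np.array([(uv[0]-c["cx"])/c["fx"],(uv[1]-c["cy"])/c["fy"],1]); return T[:3,3]+d*(z-T[2,3])/d[2]
E
python3 - <<'E'
from h import *
for n in ("top","scene"):
    im=manip.grab_frame(n); cv2.imwrite(f"pics/{n}0.png",im)
    print(n,cal(n)[1].round(3).tolist())
    for q in ("case","rack","strip","torch","specs","pills","spoon","jar"):
        for f in ("tip_of",):
            for r in getattr(manip,f)(q,n)[:3]: 
                P=w(n,r["xyz"]); print(q,round(r["p"],2),P.round(3),px(n,P).round())
s=manip.state(); print(s)
E
```

```text
pics
top [[0.028, -0.984, 0.177, 0.357], [-1.0, -0.025, 0.018, -0.06], [-0.013, -0.177, -0.984, 1.178], [0.0, 0.0, 0.0, 1.0]]
case 0.71 [ 0.558 -0.06  -0.002] [332. 204.]
case 0.71 [ 0.354  0.006 -0.003] [301. 292.]
case 0.68 [ 0.303 -0.226 -0.003] [404. 318.]
rack 0.73 [ 0.55   0.155 -0.   ] [240. 205.]
rack 0.26 [ 0.607  0.151 -0.   ] [243. 181.]
strip 0.68 [0.541 0.186 0.032] [224. 206.]
torch 0.95 [ 0.527  0.148 -0.001] [243. 215.]
torch 0.65 [ 0.548  0.152 -0.001] [242. 206.]
torch 0.47 [ 0.507 -0.378 -0.   ] [470. 229.]
specs 0.64 [0.606 0.15  0.001] [244. 181.]
specs 0.2 [ 0.801  0.008 -0.002] [307. 104.]
pills 0.9 [0.573 0.151 0.   ] [242. 195.]
spoon 0.94 [ 0.506 -0.375  0.002] [469. 229.]
jar 0.97 [ 0.697 -0.322 -0.002] [444. 149.]
scene [[0.083, 0.542, -0.836, 1.292], [0.997, -0.041, 0.072, -0.117], [0.005, -0.839, -0.544, 0.536], [0.0, 0.0, 0.0, 1.0]]
case 0.84 [ 0.298 -0.227 -0.005] [253. 170.]
case 0.82 [ 0.552 -0.063 -0.001] [314. 217.]
case 0.77 [0.352 0.004 0.005] [332. 173.]
rack 0.87 [0.542 0.155 0.   ] [400. 210.]
strip 0.74 [0.544 0.185 0.033] [414. 199.]
strip 0
[... 280 characters left out ...]
os': array([-1.35898773e+00,  5.26585441e-02,  1.61288650e+00, -2.58998454e-05,
        1.47601348e+00, -1.19000452e-01]), 'joint_vel': array([ 1.33984370e-03,  3.09123837e-05,  2.77848832e-04,  1.30750603e-03,
       -2.99083977e-04, -8.72438675e-05]), 'joint_efforts': array([ 2.92242061e-03, -3.93683016e+01, -3.70467603e+01,  8.88698924e-05,
        5.07411332e-04, -1.82520614e-05]), 'tool_pos': array([ 0.20299792, -0.59109097,  0.40473737]), 'tool_rot': array([ 1.76458715e-05,  9.86351629e-01,  1.64652556e-01, -1.20862816e-05]), 'contact_force': array([-1.24355229, -0.20551698, -0.2326724 ]), 'ft_torque': array([-0.01176496,  0.06873838, -0.00022594]), 'gripper_width': 1.0004179723704272}
```

View pics/top0.png

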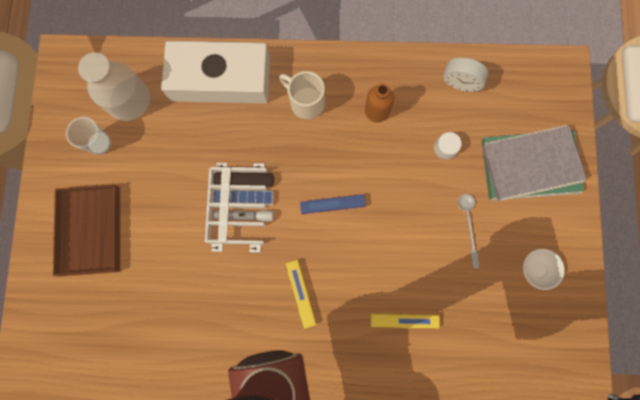

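View pics/scene0.png

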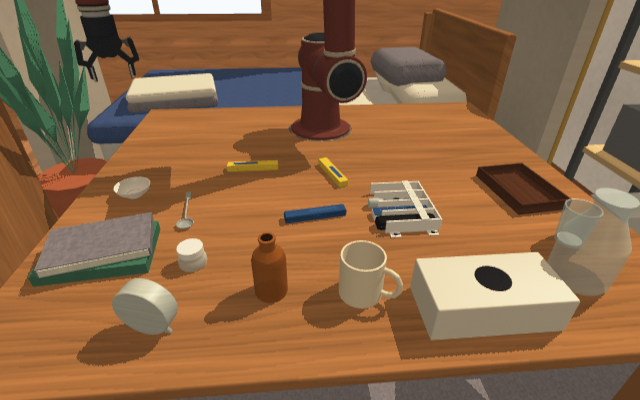

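The top view shows the blue oblong at (332,204) and two yellow look-alikes at (301,292) and (404,320). The blue one is the case. The rack is at about (240,207), with its mouths facing right, and the lowest compartment, near (240,232), looks empty. I'll confirm with an enlarged crop.

```bash
cat > m.py <<'E'
from h import *
def case(im,n="top",ztop=0.02,roi=(295,185,375,225)):
    hsv=cv2.cvtColor(im,cv2.COLOR_BGR2HSV)
    m=cv2.inRange(hsv,(100,90,40),(135,255,255))
    k,l,st,c=cv2.connectedComponentsWithStats(m)
    return [(st[i].tolist(),cv2.minAreaRect(np.argwhere(l==i)[:,::-1].astype(np.float32))) for i in range(1,k) if st[i][4]>150]
E
python3 - <<'E'
from m import *
im=cv2.imread("pics/top0.png")
for s,r in case(im):
    print(s,r); b=cv2.boxPoints(r); print([ray("top",p,.018)[:2].round(3).tolist() for p in b])
cv2.imwrite("pics/crop1.png",cv2.resize(im[155:260,195:375],None,fx=4.4,fy=4.4,interpolation=cv2.INTER_CUBIC))
# grey guess overlay later
E
```

```text
(no output)
```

View pics/crop1.png

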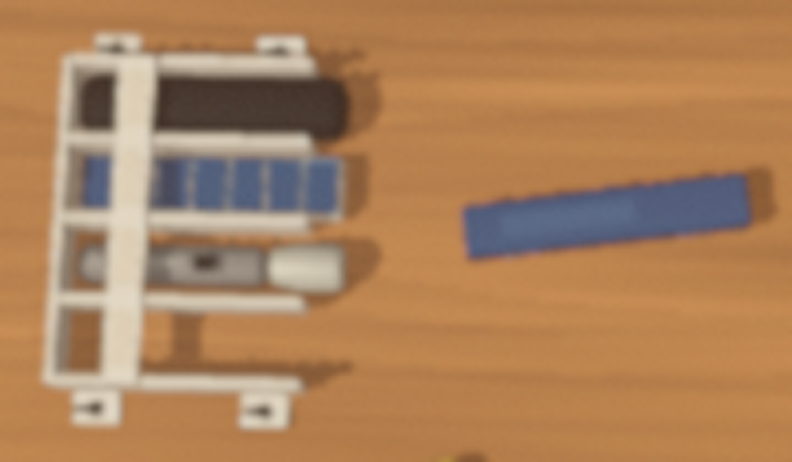

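The crop confirms it: the blue case's corners are at about (464,208), (748,175), (750,225) and (470,259). Black specs, blue pills and the torch fill the top three compartments, and the bottom one, between walls at crop rows 300 and 383, is empty.

```bash
python3 - <<'E'
from h import *
f=lambda p,z: ray("top",(np.array(p)+.5)/4.4+[195,155]-.5,z)[:2]
C=[f(p,.018) for p in [(464,208),(748,175),(750,225),(470,259)]]
print("case",np.round(C,4).tolist(),"mid",np.mean(C,0).round(4),"len",np.linalg.norm(C[0]-C[1]),"wid",np.linalg.norm(C[1]-C[2]))
d=(C[1]+C[2]-C[0]-C[3]); print("ang deg (of left end dir)",np.degrees(np.arctan2(-d[1],-d[0])))
R={k:f(p,.032) for k,p in dict(endTop=(66,57),endBot=(44,383),botR=(302,383),topR=(315,66),w4L=(62,299),w4R=(307,303),w3R=(310,224),w2R=(311,142)).items()}
for k,v in R.items(): print(k,v.round(4))
print("end wall len",np.linalg.norm(R["endTop"]-R["endBot"]))
d=R["endTop"]-R["endBot"];print("rack x angle from endwall",np.degrees(np.arctan2(d[0],-d[1])))
s0=f((124,215),.035);print("strip",s0)
# model-fit prediction via optimisation over rack pose using corners (rack frame)
from scipy.optimize import least_squares
# rack pts: outer end corners x=.067,y=+-.086 ; mouth ends x=-.063,wall centres y
M=dict(endTop=(.067,-.086),endBot=(.067,.086),botR=(-.063,.084),topR=(-.063,-.084),w4R=(-.063,.042),w3R=(-.063,0),w2R=(-.063,-.042))
def res(v):
    c,s=np.cos(v[2]),np.sin(v[2]); return np.ravel([np.array([v[0]+c*x-s*y,v[1]+s*x+c*y])-R[k] for k,(x,y) in M.items()])
r=least_squares(res,[.55,.15,1.57]);v=r.x;print("rack",v.round(4),np.degrees(v[2]),(r.fun*1e3).round(1))
c,s=np.cos(v[2]),np.sin(v[2])
for n,p in dict(mouth=(-.063,.063),home=(-.012,.063),pre=(-.150,.063)).items(): print(n,np.round([v[0]+c*p[0]-s*p[1],v[1]+s*p[0]+c*p[1]],4))
E
```

```text
case [[0.5576, 0.0144], [0.5789, -0.1334], [0.5524, -0.1348], [0.5308, 0.0103]] mid [ 0.5549 -0.0609] len 0.14929751710644548 wid 0.026486677296812915
ang deg (of left end dir) 98.32792999197024
endTop [0.63   0.2247]
endBot [0.4593 0.2244]
botR [0.4627 0.0928]
topR [0.6284 0.094 ]
w4L [0.5026 0.2182]
w4R [0.5038 0.0922]
w3R [0.5448 0.0926]
w2R [0.5879 0.0942]
end wall len 0.17079252909836534
rack x angle from endwall 90.06906188135963
strip [0.54656724 0.188344  ]
rack [0.5451 0.1565 1.5773] 90.37283271329447 [ 0.6 -0.6 -0.6 -1.5 -1.2  0.2  1.1  0.1 -0.3  1.1  0.7  0.9 -0.4 -0.3]
mouth [0.4825 0.0931]
home [0.4822 0.1441]
pre [0.4831 0.0061]
```

>>> {"method": "play_rows", "body": {"increments": [{"offset":[28,-18.5,0],"twist":0.11,"grip":1},{"offset":[56,-37,0],"twist":0.22,"grip":1},{"offset":[84,-55.5,0],"twist":0.325,"grip":1},{"offset":[112,-74,0],"twist":0.325,"grip":1},{"offset":[140,-92,0],"twist":0.325,"grip":1}]}}

```text
time: 1.32
tool_pos: [0.3061, -0.4573, 0.4048]
tool_rot: [0.0, 1.0, 0.003, 0.0]
contact_force: [0.5, -1.2, 0.5]
gripper_width: 1.003
```

>>> {"method": "play_rows", "body": {"increments": [{"offset":[20,-26,0],"twist":0,"grip":1},{"offset":[40,-53,0],"twist":0,"grip":1},{"offset":[60,-79,0],"twist":0,"grip":1},{"offset":[80,-106,0],"twist":0,"grip":1},{"offset":[100,-132,0],"twist":0,"grip":1}]}}

```text
time: 1.73
tool_pos: [0.4054, -0.3245, 0.4049]
tool_rot: [0.0, 1.0, 0.003, 0.0]
contact_force: [-0.0, -0.1, 0.4]
gripper_width: 1.001
```

>>> {"method": "play_rows", "body": {"increments": [{"offset":[20,-26,0],"twist":0,"grip":1},{"offset":[40,-53,0],"twist":0,"grip":1},{"offset":[60,-79,0],"twist":0,"grip":1},{"offset":[80,-106,0],"twist":0,"grip":1},{"offset":[100,-132,0],"twist":0,"grip":1}]}}

```text
time: 2.15
tool_pos: [0.5047, -0.1918, 0.4049]
tool_rot: [0.0, 1.0, 0.003, 0.0]
contact_force: [0.7, -0.6, 0.4]
gripper_width: 0.999
```

>>> {"method": "play_rows", "body": {"increments": [{"offset":[21,-26,10],"twist":0,"grip":1},{"offset":[42,-53,30],"twist":0,"grip":1},{"offset":[63,-79,50],"twist":0,"grip":1},{"offset":[84,-106,70],"twist":0,"grip":1},{"offset":[104,-133,90],"twist":0,"grip":1}]}}

```text
time: 2.57
tool_pos: [0.6081, -0.0583, 0.3141]
tool_rot: [0.0, 1.0, 0.003, 0.0]
contact_force: [0.9, -1.1, 0.4]
gripper_width: 1.002
```

>>> {"method": "play_rows", "body": {"increments": [{"offset":[3,2,30],"twist":0,"grip":1},{"offset":[5,2,60],"twist":0,"grip":1},{"offset":[5,2,90],"twist":0,"grip":1},{"offset":[5,2,115],"twist":0,"grip":1},{"offset":[5,2,115],"twist":0,"grip":1}]}}

```text
time: 2.98
tool_pos: [0.6094, -0.0611, 0.1931]
tool_rot: [-0.001, 1.0, 0.003, -0.006]
contact_force: [-1.0, 0.1, -1.0]
gripper_width: 1.001
```

>>> {"method": "play_rows", "body": {"increments": [{"offset":[0,0,5],"twist":0,"grip":1},{"offset":[0,0,10],"twist":0,"grip":1},{"offset":[0,0,15],"twist":0,"grip":1},{"offset":[0,0,20],"twist":0,"grip":1},{"offset":[0,0,20],"twist":0,"grip":1}]}}

```text
time: 3.4
tool_pos: [0.6123, -0.0619, 0.1799]
tool_rot: [0.0, 1.0, 0.003, 0.0]
contact_force: [-0.3, 0.0, -0.3]
gripper_width: 1.0
```

```bash
python3 - <<'E'
from m import *
im=manip.grab_frame("scene"); print(manip.state()["contact_force"],manip.state()["tool_pos"])
cv2.imwrite("pics/s2.png",cv2.resize(im[130:260,230:450],None,fx=3.5,fy=3.5,interpolation=cv2.INTER_CUBIC))
E
```

```text
[-0.60115046  0.11700735  0.00258115] [ 0.61230389 -0.06192828  0.1800214 ]
```

View pics/s2.png

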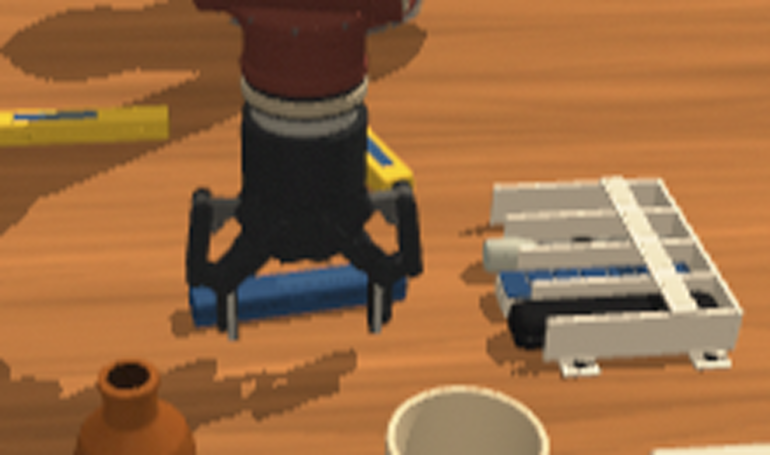

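The scene view shows both open fingertips, at crop (233,338) and (376,330), standing behind the blue case and clear of it. Now the tip height.

```bash
python3 - <<'E'
from h import *
for p in [(233,338),(376,330)]:
    uv=np.array(p)/3.5+[230,130]
    A=ray("scene",uv,0.);B=ray("scene",uv,.05)
    for X in (.612,.623): 
        t=(X-A[0])/(B[0]-A[0]); print(X,(A+t*(B-A)).round(4))
E
```

```text
0.612 [ 0.612  -0.1075  0.0161]
0.623 [ 0.623  -0.1076  0.0245]
0.612 [ 0.612  -0.0135  0.0172]
0.623 [ 0.623  -0.0152  0.0256]
```

>>> {"method": "play_rows", "body": {"increments": [{"offset":[0,0,3],"twist":0,"grip":1},{"offset":[0,0,6],"twist":0,"grip":1},{"offset":[0,0,9],"twist":0,"grip":1},{"offset":[0,0,12],"twist":0,"grip":1},{"offset":[0,0,12],"twist":0,"grip":1}]}}

```text
time: 3.87
tool_pos: [0.6118, -0.0618, 0.1668]
tool_rot: [-0.0, 1.0, 0.003, -0.001]
contact_force: [-0.3, -0.3, -0.4]
gripper_width: 0.996
```

>>> {"method": "play_rows", "body": {"increments": [{"offset":[-5,0,0],"twist":0,"grip":1},{"offset":[-10,0,0],"twist":0,"grip":1},{"offset":[-15,0,0],"twist":0,"grip":1},{"offset":[-20,0,0],"twist":0,"grip":1},{"offset":[-25,0,0],"twist":0,"grip":1}]}}

```text
time: 4.28
tool_pos: [0.5866, -0.062, 0.1678]
tool_rot: [0.0, 1.0, 0.003, 0.0]
contact_force: [1.0, -0.3, -0.1]
gripper_width: 1.002
```

>>> {"method": "play_rows", "body": {"increments": [{"offset":[-5,0,0],"twist":0,"grip":1},{"offset":[-10,0,0],"twist":0,"grip":1},{"offset":[-15,0,0],"twist":0,"grip":1},{"offset":[-20,0,0],"twist":0,"grip":1},{"offset":[-25,0,0],"twist":0,"grip":1}]}}

```text
time: 4.7
tool_pos: [0.5618, -0.0621, 0.1678]
tool_rot: [0.0, 1.0, 0.003, 0.0]
contact_force: [0.4, 0.7, 1.1]
gripper_width: 0.999
```

>>> {"method": "play_rows", "body": {"increments": [{"offset":[-5,0,0],"twist":0,"grip":1},{"offset":[-10,0,0],"twist":0,"grip":1},{"offset":[-15,0,0],"twist":0,"grip":1},{"offset":[-20,0,0],"twist":0,"grip":1},{"offset":[-24,0,0],"twist":0,"grip":1}]}}

```text
time: 5.12
tool_pos: [0.5377, -0.0623, 0.1677]
tool_rot: [-0.0, 1.0, 0.003, -0.0]
contact_force: [-0.4, -0.9, 1.0]
gripper_width: 0.998
```

```bash
python3 - <<'E'
from m import *
im=manip.grab_frame("top"); print(manip.state()["contact_force"],manip.state()["tool_pos"])
cv2.imwrite("pics/t3.png",cv2.resize(im[155:275,195:375],None,fx=4.4,fy=4.4,interpolation=cv2.INTER_CUBIC))
E
```

```text
[ 0.97934792 -0.41333464 -0.05938505] [ 0.53714592 -0.06216812  0.1674186 ]
```

View pics/t3.png

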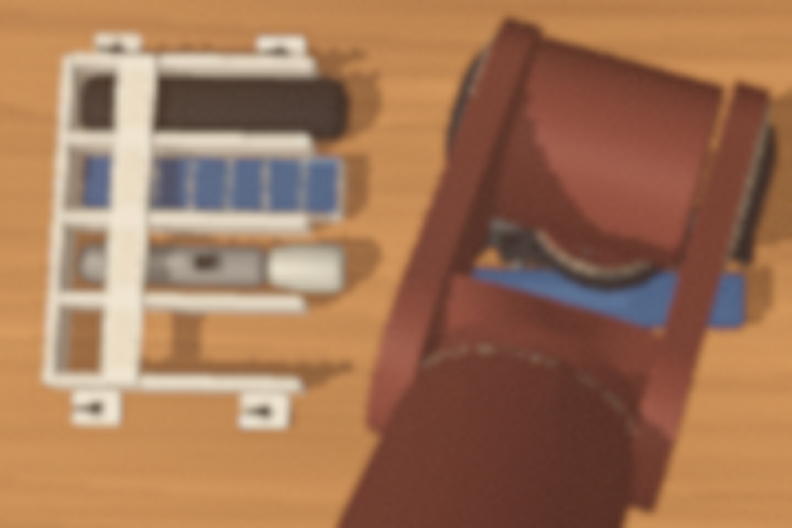

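The view shows the case following the fingers and nearly parallel to the compartments: right end at crop rows 277–328, left upper corner at (472,268).

```bash
python3 - <<'E'
from h import *
f=lambda p,z: ray("top",(np.array(p)+.5)/4.4+[195,155]-.5,z)[:2]
for p in [(744,277),(744,328),(472,268)]: print(f(p,.018).round(4))
E
```

```text
[ 0.525 -0.132]
[ 0.4985 -0.1324]
[0.5261 0.0091]
```

>>> {"method": "play_rows", "body": {"increments": [{"offset":[-5,0,0],"twist":0,"grip":1},{"offset":[-10,0,0],"twist":0,"grip":1},{"offset":[-15,0,0],"twist":0,"grip":1},{"offset":[-19,0,0],"twist":0,"grip":1},{"offset":[-22,0,0],"twist":0,"grip":1}]}}

```text
time: 5.58
tool_pos: [0.5157, -0.0623, 0.1676]
tool_rot: [-0.0, 1.0, 0.003, -0.0]
contact_force: [0.8, 0.7, 0.1]
gripper_width: 0.999
```

>>> {"method": "play_rows", "body": {"increments": [{"offset":[-3,0,0],"twist":0,"grip":1},{"offset":[-5.5,0,0],"twist":0,"grip":1},{"offset":[-7,0,0],"twist":0,"grip":1},{"offset":[-7.5,0,0],"twist":0,"grip":1},{"offset":[-7.5,0,0],"twist":0,"grip":1}]}}

```text
time: 6.0
tool_pos: [0.5086, -0.0624, 0.1677]
tool_rot: [-0.0, 1.0, 0.003, -0.0]
contact_force: [0.1, 1.1, -0.1]
gripper_width: 0.999
```

>>> {"method": "play_rows", "body": {"increments": [{"offset":[6,0,0],"twist":0,"grip":1},{"offset":[16,0,0],"twist":0,"grip":1},{"offset":[28,0,-20],"twist":0,"grip":1},{"offset":[40,0,-50],"twist":0,"grip":1},{"offset":[50,0,-80],"twist":0,"grip":1}]}}

```text
time: 6.42
tool_pos: [0.5597, -0.062, 0.2477]
tool_rot: [-0.0, 1.0, 0.003, -0.001]
contact_force: [-0.0, -0.2, -0.1]
gripper_width: 1.0
```

>>> {"method": "play_rows", "body": {"increments": [{"offset":[0,35,0],"twist":0,"grip":0},{"offset":[0,70,0],"twist":0,"grip":0},{"offset":[0,105,0],"twist":0,"grip":0},{"offset":[0,125,0],"twist":0,"grip":0},{"offset":[0,125,0],"twist":0,"grip":0}]}}

```text
time: 6.83
tool_pos: [0.5604, -0.1909, 0.2484]
tool_rot: [0.001, 1.0, 0.001, 0.001]
contact_force: [-0.6, 0.7, -0.6]
gripper_width: 0.299
```

```bash
python3 - <<'E'
from m import *
im=manip.grab_frame("top"); print(manip.state()["gripper_width"],manip.state()["tool_pos"])
cv2.imwrite("pics/t4.png",cv2.resize(im[155:275,195:375],None,fx=4.4,fy=4.4,interpolation=cv2.INTER_CUBIC))
E
```

```text
0.2061398058100009 [ 0.56026598 -0.18911512  0.24803401]
```

View pics/t4.png

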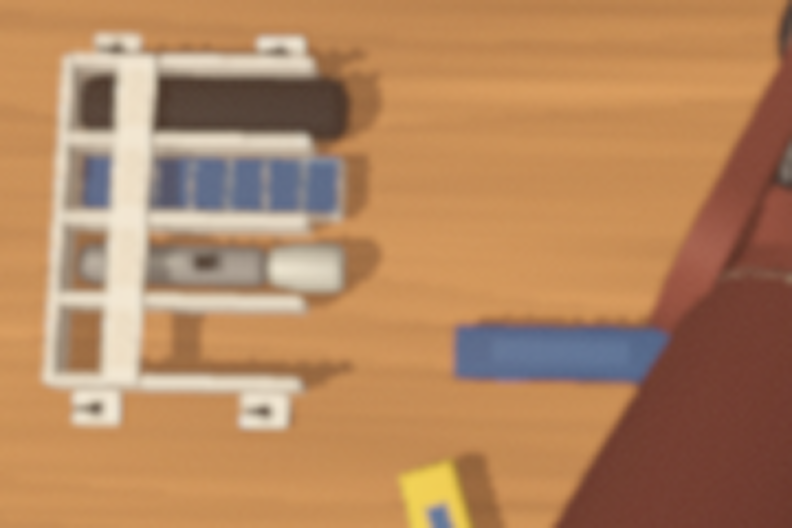

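The case now lies parallel to the compartments. Its left end is at crop x 455, rows 326–380, and its sides run out to x 640. Next I compare that with the compartment axis.

```bash
python3 - <<'E'
from h import *
f=lambda p,z: ray("top",(np.array(p)+.5)/4.4+[195,155]-.5,z)[:2]
P=[f(p,.018) for p in [(455,326),(456,379),(640,327),(638,381)]]
print(np.round(P,4).tolist())
# table-level check of the compartment walls: tops at z .032
for p in [(307,303),(302,383),(180,301),(180,381)]: print(f(p,.032).round(4))
E
```

```text
[[0.4956, 0.0168], [0.4682, 0.0153], [0.4976, -0.0787], [0.4696, -0.0783]]
[0.5038 0.0922]
[0.4627 0.0928]
[0.5031 0.1574]
[0.4621 0.155 ]
```

>>> {"method": "play_rows", "body": {"increments": [{"offset":[-30,0,0],"twist":0,"grip":0},{"offset":[-60,0,10],"twist":0,"grip":0},{"offset":[-77,0,35],"twist":0,"grip":0},{"offset":[-77,0,60],"twist":0,"grip":0},{"offset":[-77,0,66],"twist":0,"grip":0}]}}

```text
time: 7.3
tool_pos: [0.4804, -0.1857, 0.1777]
tool_rot: [-0.002, 1.0, 0.003, -0.003]
contact_force: [-0.6, 0.7, -0.9]
gripper_width: 0.006
```

>>> {"method": "play_rows", "body": {"increments": [{"offset":[0,0,0],"twist":0,"grip":0},{"offset":[0,0,0],"twist":0,"grip":0}]}}

```text
time: 7.47
tool_pos: [0.4834, -0.1872, 0.1823]
tool_rot: [0.0, 1.0, 0.003, 0.0]
contact_force: [0.6, -0.1, 0.6]
gripper_width: -0.001
```

```bash
python3 - <<'E'
from m import *
im=manip.grab_frame("scene"); print(manip.state()["gripper_width"],manip.state()["tool_pos"])
cv2.imwrite("pics/s5.png",cv2.resize(im[110:240,220:440],None,fx=3.5,fy=3.5,interpolation=cv2.INTER_CUBIC))
E
```

```text
-0.002516720530570332 [ 0.4838322  -0.18758908  0.18315663]
```

View pics/s5.png

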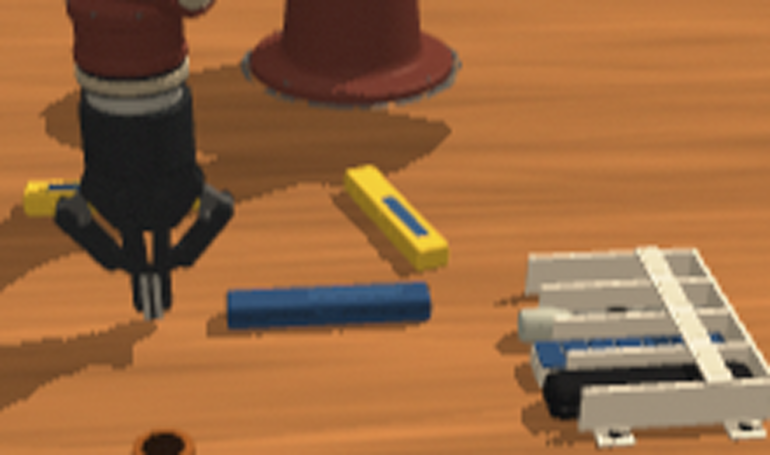

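Shut fingertips are at crop (152,318), standing ahead of the case's end at (228,308), with a gap of about 43 mm. I'll push slowly to just before the mouth.

>>> {"method": "play_rows", "body": {"increments": [{"offset":[0,-8,1],"twist":0,"grip":0},{"offset":[0,-16,1],"twist":0,"grip":0},{"offset":[0,-24,1],"twist":0,"grip":0},{"offset":[0,-30,1],"twist":0,"grip":0},{"offset":[0,-34,1],"twist":0,"grip":0}]}}

```text
time: 7.93
tool_pos: [0.4823, -0.1525, 0.181]
tool_rot: [0.0, 1.0, 0.003, 0.0]
contact_force: [-0.3, -0.8, -0.1]
gripper_width: -0.001
```

>>> {"method": "play_rows", "body": {"increments": [{"offset":[0,-3,0],"twist":0,"grip":0},{"offset":[0,-6,0],"twist":0,"grip":0},{"offset":[0,-9,0],"twist":0,"grip":0},{"offset":[0,-12,0],"twist":0,"grip":0},{"offset":[0,-16,0],"twist":0,"grip":0}]}}

```text
time: 8.35
tool_pos: [0.4822, -0.1375, 0.1808]
tool_rot: [0.0, 1.0, 0.003, 0.0]
contact_force: [-0.1, 0.1, 0.8]
gripper_width: 0.001
```

>>> {"method": "play_rows", "body": {"increments": [{"offset":[0,-5,0],"twist":0,"grip":0},{"offset":[0,-10,0],"twist":0,"grip":0},{"offset":[0,-15,0],"twist":0,"grip":0},{"offset":[0,-20,0],"twist":0,"grip":0},{"offset":[0,-25,0],"twist":0,"grip":0}]}}

```text
time: 8.77
tool_pos: [0.482, -0.112, 0.1807]
tool_rot: [-0.0, 1.0, 0.003, -0.0]
contact_force: [0.4, -0.1, 0.3]
gripper_width: 0.0
```

>>> {"method": "play_rows", "body": {"increments": [{"offset":[0,-5,0],"twist":0,"grip":0},{"offset":[0,-10,0],"twist":0,"grip":0},{"offset":[0,-15,0],"twist":0,"grip":0},{"offset":[0,-20,0],"twist":0,"grip":0},{"offset":[0,-24,0],"twist":0,"grip":0}]}}

```text
time: 9.18
tool_pos: [0.4819, -0.088, 0.1807]
tool_rot: [-0.0, 1.0, 0.003, -0.0]
contact_force: [0.3, 0.4, 0.2]
gripper_width: 0.001
```

```bash
python3 - <<'E'
from m import *
im=manip.grab_frame("top"); print(manip.state()["contact_force"],manip.state()["tool_pos"])
cv2.imwrite("pics/t6.png",cv2.resize(im[155:275,195:375],None,fx=4.4,fy=4.4,interpolation=cv2.INTER_CUBIC))
E
```

```text
[-0.58049955  0.0698855   0.2761569 ] [ 0.48176483 -0.08757963  0.1805797 ]
```

View pics/t6.png

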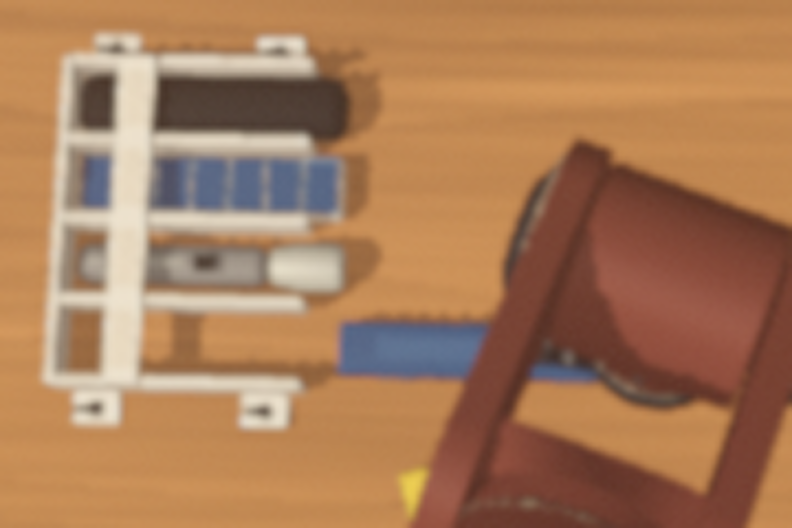

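The case is just short of the mouth: left end at crop x 340, rows 322–375, and lower edge running from (340,375) to (595,382).

```bash
python3 - <<'E'
from h import *
f=lambda p,z: ray("top",(np.array(p)+.5)/4.4+[195,155]-.5,z)[:2]
P=[f(p,.018) for p in [(340,322),(340,376),(488,325),(460,378),(595,382)]]
print(np.round(P,4).tolist())
E
```

```text
[[0.4961, 0.0765], [0.4682, 0.0752], [0.4966, -0.0002], [0.4688, 0.0133], [0.4685, -0.0562]]
```

The case is within 1 mm of the compartment axis and its heading matches. Pushing in.

>>> {"method": "play_rows", "body": {"increments": [{"offset":[0,-4,0],"twist":0,"grip":0},{"offset":[0,-8,0],"twist":0,"grip":0},{"offset":[0,-13,0],"twist":0,"grip":0},{"offset":[0,-18,0],"twist":0,"grip":0},{"offset":[0,-24,0],"twist":0,"grip":0}]}}

```text
time: 9.65
tool_pos: [0.4817, -0.0642, 0.1807]
tool_rot: [-0.0, 1.0, 0.003, -0.0]
contact_force: [-0.4, -0.0, -0.3]
gripper_width: 0.0
```

>>> {"method": "play_rows", "body": {"increments": [{"offset":[0,-6,0],"twist":0,"grip":0},{"offset":[0,-12,0],"twist":0,"grip":0},{"offset":[0,-18,0],"twist":0,"grip":0},{"offset":[0,-24,0],"twist":0,"grip":0},{"offset":[0,-30,0],"twist":0,"grip":0}]}}

```text
time: 10.07
tool_pos: [0.4815, -0.0339, 0.1807]
tool_rot: [-0.0, 1.0, 0.003, -0.0]
contact_force: [0.0, -1.0, 0.0]
gripper_width: 0.002
```

>>> {"method": "play_rows", "body": {"increments": [{"offset":[0,-6,0],"twist":0,"grip":0},{"offset":[0,-12,0],"twist":0,"grip":0},{"offset":[0,-18,0],"twist":0,"grip":0},{"offset":[0,-24,0],"twist":0,"grip":0},{"offset":[0,-30,0],"twist":0,"grip":0}]}}

```text
time: 10.48
tool_pos: [0.4814, -0.004, 0.1807]
tool_rot: [-0.0, 1.0, 0.003, -0.0]
contact_force: [-0.5, -0.2, 0.4]
gripper_width: 0.001
```

>>> {"method": "play_rows", "body": {"increments": [{"offset":[0,-6,0],"twist":0,"grip":0},{"offset":[0,-12,0],"twist":0,"grip":0},{"offset":[0,-18,0],"twist":0,"grip":0},{"offset":[0,-24,0],"twist":0,"grip":0},{"offset":[0,-30,0],"twist":0,"grip":0}]}}

```text
time: 10.9
tool_pos: [0.4812, 0.026, 0.1807]
tool_rot: [-0.0, 1.0, 0.003, 0.0]
contact_force: [-0.5, -0.4, 0.1]
gripper_width: -0.001
```

>>> {"method": "play_rows", "body": {"increments": [{"offset":[0,-4,0],"twist":0,"grip":0},{"offset":[0,-8,0],"twist":0,"grip":0},{"offset":[0,-12,0],"twist":0,"grip":0},{"offset":[0,-15,0],"twist":0,"grip":0},{"offset":[0,-18,0],"twist":0,"grip":0}]}}

```text
time: 11.32
tool_pos: [0.4811, 0.0437, 0.1807]
tool_rot: [0.0, 1.0, 0.003, 0.0]
contact_force: [0.5, 0.4, 0.1]
gripper_width: 0.001
```

>>> {"method": "play_rows", "body": {"increments": [{"offset":[0,-2,0],"twist":0,"grip":0},{"offset":[0,-4,0],"twist":0,"grip":0},{"offset":[0,-6,0],"twist":0,"grip":0},{"offset":[0,-8,0],"twist":0,"grip":0},{"offset":[0,-9,0],"twist":0,"grip":0}]}}

```text
time: 11.73
tool_pos: [0.4811, 0.0526, 0.1807]
tool_rot: [-0.0, 1.0, 0.003, 0.0]
contact_force: [-0.2, -0.8, -0.3]
gripper_width: 0.001
```

>>> {"method": "play_rows", "body": {"increments": [{"offset":[0,-0.5,0],"twist":0,"grip":0},{"offset":[0,-1,0],"twist":0,"grip":0},{"offset":[0,-1.5,0],"twist":0,"grip":0},{"offset":[0,-1.5,0],"twist":0,"grip":0}]}}

```text
time: 12.07
tool_pos: [0.481, 0.0539, 0.1807]
tool_rot: [-0.0, 1.0, 0.003, -0.0]
contact_force: [-0.2, -0.8, 0.1]
gripper_width: 0.004
```

```bash
python3 - <<'E'
from m import *
im=manip.grab_frame("top"); print(manip.state()["contact_force"],manip.state()["tool_pos"])
cv2.imwrite("pics/t7.png",cv2.resize(im[155:275,195:375],None,fx=4.4,fy=4.4,interpolation=cv2.INTER_CUBIC))
E
```

```text
[-0.40326744 -0.67718219  0.08920576] [0.48105514 0.05390851 0.18069994]
```

View pics/t7.png

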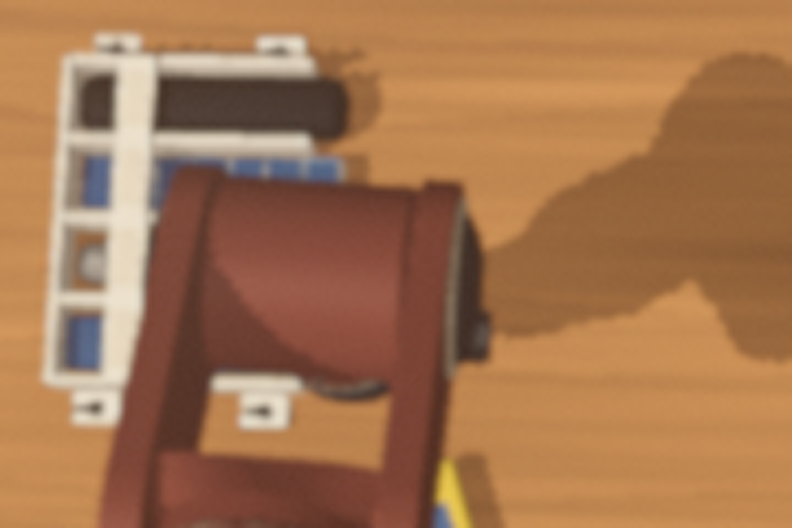

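The case front shows blue at crop (66–100, 340), close to the end wall, with no contact force yet. I'll creep until it touches.

>>> {"method": "play_rows", "body": {"increments": [{"offset":[0,-0.5,0],"twist":0,"grip":0},{"offset":[0,-1,0],"twist":0,"grip":0},{"offset":[0,-1.5,0],"twist":0,"grip":0},{"offset":[0,-1.5,0],"twist":0,"grip":0}]}}

```text
time: 12.45
tool_pos: [0.481, 0.0555, 0.1807]
tool_rot: [-0.0, 1.0, 0.003, 0.0]
contact_force: [-0.1, -0.1, 0.4]
gripper_width: -0.001
```

>>> {"method": "play_rows", "body": {"increments": [{"offset":[0,-0.5,0],"twist":0,"grip":0},{"offset":[0,-1,0],"twist":0,"grip":0},{"offset":[0,-1,0],"twist":0,"grip":0}]}}

```text
time: 12.7
tool_pos: [0.4811, 0.0561, 0.1808]
tool_rot: [0.001, 1.0, 0.003, 0.0]
contact_force: [0.8, -4.5, 0.2]
gripper_width: -0.002
```

>>> {"method": "play_rows", "body": {"increments": [{"offset":[0,-0.4,0],"twist":0,"grip":0},{"offset":[0,-0.8,0],"twist":0,"grip":0},{"offset":[0,-0.8,0],"twist":0,"grip":0}]}}

```text
time: 12.95
tool_pos: [0.4813, 0.0565, 0.1809]
tool_rot: [0.001, 1.0, 0.003, 0.0]
contact_force: [-0.7, -6.3, -0.0]
gripper_width: 0.0
```

>>> {"method": "play_rows", "body": {"increments": [{"offset":[0,3,0],"twist":0,"grip":0},{"offset":[0,10,0],"twist":0,"grip":0},{"offset":[0,25,0],"twist":0,"grip":0},{"offset":[0,50,-20],"twist":0,"grip":0},{"offset":[0,80,-50],"twist":0,"grip":0}]}}

```text
time: 13.37
tool_pos: [0.4795, -0.0221, 0.2273]
tool_rot: [-0.001, 1.0, 0.004, -0.004]
contact_force: [0.9, -0.1, 0.2]
gripper_width: -0.001
```

>>> {"method": "play_rows", "body": {"increments": [{"offset":[0,30,-20],"twist":0,"grip":0},{"offset":[0,60,-40],"twist":0,"grip":0},{"offset":[0,90,-60],"twist":0,"grip":0},{"offset":[0,120,-80],"twist":0,"grip":0},{"offset":[0,150,-100],"twist":0,"grip":0}]}}

```text
time: 13.78
tool_pos: [0.4818, -0.1737, 0.3312]
tool_rot: [-0.001, 1.0, 0.003, 0.0]
contact_force: [0.8, -1.0, 0.3]
gripper_width: -0.0
```

```bash
python3 - <<'E'
from m import *
im=manip.grab_frame("top"); print(manip.state()["contact_force"],manip.state()["tool_pos"])
cv2.imwrite("pics/t8.png",cv2.resize(im[155:275,195:375],None,fx=4.4,fy=4.4,interpolation=cv2.INTER_CUBIC))
a=cv2.imread("pics/top0.png"); d=cv2.absdiff(a,im).max(2); print("rest diff specs/pills/torch area",d[163:222,206:278].max())
for q in ("case","torch","pills","specs"):
    for r in manip.tip_of(q,"top")[:3]: print(q,round(r["p"],2),w("top",r["xyz"]).round(3))
E
```

```text
[ 1.01508813 -3.26285891  3.00463434] [ 0.48314877 -0.17811586  0.33644341]
rest diff specs/pills/torch area 13
case 0.95 [ 0.351  0.005 -0.003]
case 0.63 [ 0.3   -0.225 -0.002]
case 0.61 [ 0.479  0.145 -0.003]
torch 0.95 [ 0.531  0.148 -0.001]
pills 0.67 [ 0.568  0.153 -0.001]
specs 0.64 [0.606 0.15  0.001]
```

View pics/t8.png

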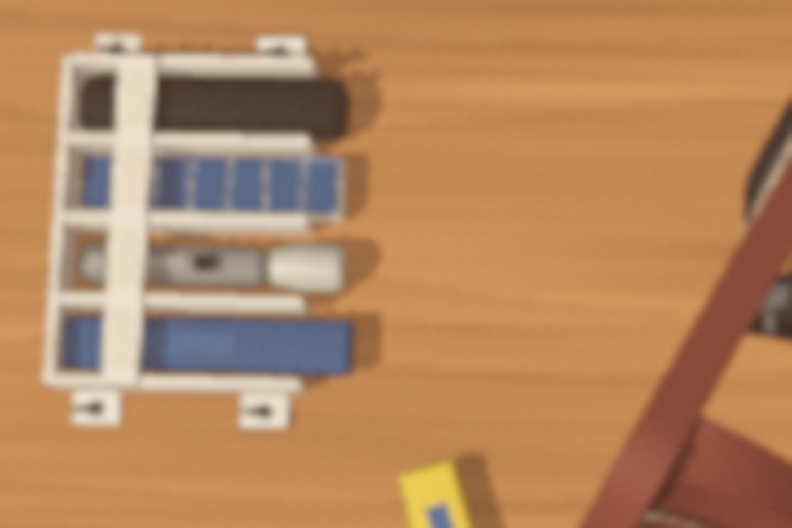

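The case is home: front at the end wall (crop x 66), outer end at x 351, centre measured at y = 0.145 against an expected 0.144. The neighbouring compartments are unchanged. Handing in.

>>> {"method": "play_rows", "body": {"increments": [{"offset":[0,0,0],"twist":0,"grip":0},{"offset":[0,0,0],"twist":0,"grip":0},{"offset":[0,0,0],"twist":0,"grip":0}]}}

```text
time: 14.28
tool_pos: [0.4822, -0.1712, 0.329]
tool_rot: [-0.001, 1.0, 0.004, -0.001]
contact_force: [0.8, -0.2, -0.1]
gripper_width: 0.002
```

```bash
python3 -c "
from plant import manip
print(manip.job_done())"
```

```text
the job is handed in; nothing more can be done
None
```

The thermometer case is in the empty compartment, pushed in flat and fully home against the end wall, and I handed the job in at about 14 s. I slid the blue case sideways with both open fingertips until it lined up with the compartment. Then I pushed it in by its end with the fingers shut.

- **Fully home:** the push stopped with about 6 N of contact force at the predicted spot. The detector then put the case's centre at (0.479, 0.145), against an expected (0.482, 0.144).
- **Other compartments:** the picture of the torch, pill box and spectacles case hardly differs from the start (largest pixel difference 13).
- **Rest of the table:** both yellow look-alikes were detected within 5 mm of where they started. I did not measure the mug, bottle, spoon or jar again, but the hand did not go near them.
- **Hand clear:** it finished about 0.33 m up and well away from the rack. One force reading just after retreating showed about 4 N, which was the arm still moving; it was under 1 N before handing in.

No check failed.

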